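Feed the wax-tin rack, oldest out first

ROBOT

A 6-joint arm with a two-finger parallel gripper is mounted at the origin on the work surface. World frame = base frame: x ahead of the robot, y to its left, z up, the work surface at z = 0. Lengths are in m, angles in degrees, forces in N, time in s.
With the tool pointing down it reaches from about 0.35 to 0.875 m from the base axis. Payload 4.2 kg.
Tool frame: the origin (TCP) lies midway between the tips of the shut fingers; the grasp point (between the pads) lies 19 mm behind it; y points along the fingers, z is the direction in which the jaws open and shut, and the axes are right-handed (so a half turn about y gives the same grasp; the last joint's range is limited). The gripper opens to 87 mm and grips with 3 to 60 N. Pads are 19 mm wide; open, the fingers measure 117 mm over their backs; the gripper's body (75 mm by 190 mm) begins 51 mm behind the grasp point.
Start: joints at [85.749, 22.042, 0.453, 0, -68.411, -14.817], TCP at [0.204, 0.591, 0.195] pointing down, gripper open.
Joint ranges: [-179.83, 179.83], [-69.29, 118.12], [-61.27, 80.66], [-181.25, 117.63], [-171.15, -9.14], [-177.46, 177.46]. Speed limits (degrees/s): [159.86, 159.86, 180, 180, 180, 180].

INTERFACE

Orientations are given as [roll, pitch, yaw] about the fixed x, y, z axes, in that order (R = Rz(yaw) Ry(pitch) Rx(roll)).
In Python, from workcell import env gives the robot as it stands. The module is installed in compiled form; this text tells all that it offers. Calls block until the motion is done:
- env.goto(position, orientation): joint-space move of the TCP to a pose.
- env.move_straight(position, rotation=None, rate=0.15, force_limit=None): straight line of the TCP; rotation=None keeps the orientation; rate is the mean speed in m/s. With force_limit (N) it stops when the force on the tool has changed by that much, and returns True; else False.
- env.set_joints(angles): joint-space move.
- env.gripper_to(opening, grasp_force=None): opening from 0.0 (shut) to 1.0 (fully open); grasp_force is the grip in N (None keeps the last); returns when the fingers have stopped.
- env.dwell(seconds).
- env.inverse_kinematics(position, orientation): joint angles nearest the present ones, or None.
- env.read_state(): the state.
- env.grab_frame(name): name is "scene" or "top" or "wrist"; returns a dict with "image" (384x512x3 uint8, blue, green, red), "fx", "fy", "cx", "cy" (pixels), "position" and "orientation" of the camera in the world. Camera axes: x right, y up, looking along -z (the intrinsics and any distortion apply to the point x, -y, -z); pixel columns grow to the right and rows downward; lengths in m; the calibration is good to about 2 mm. A picture is of the moment at which its call begins. There is no depth.
A pose or a line that the arm cannot do raises env.Unreachable and nothing moves.
- env.close_job(): hands the job in, once; it reports no verdict.
Trained networks look in a picture, given as the dict that the camera call returned (one of the last four; its "shot" number tells which), for a name from the list of things; names that differ only in an ending like _2 or _b are one class to them, and where a whole thing is asked for, a point or a joint stands for the part that bears it (a point fixed in the world has none). Each returns a list of dicts, best first, with "score" (0 to 1); they miss things now and then, are a little off and sometimes report something else, mostly with a low value. They report only what shows in the picture. A call takes as long as a camera call. They do not tell look-alikes from the thing itself.
- env.search_frame(picture, thing): "xyz" ([x, y, z] in m, in world coordinates, good to about 4 mm: the middle of the surface that is visible of it).
- env.trace(picture, thing): "mask" (384x512 bool, what is visible of it).
The state is a dict: "clock": time; "joint_positions": joint angles; "qvel": joint speeds; "joint_torque": joint torques, N m; "position": TCP position; "tool_rot": TCP orientation; "force": force on the tool from outside, world axes, zero at the start; "wrist_torque": the same for the moment, N m; "opening": opening from 0.0 (shut) to 1.0 (fully open).
Only numpy, scipy, OpenCV 4.12 (cv2) and the standard library are available. Lean on these libraries where they do the work, as an engineer would, in place of code of your own. Each camera call takes 0.05 s, during which the arm holds its last target. There are 200 camera calls.

TASK

Lift the wooden spreader off the wooden cradle and lay it flat on the sanding board. Then take the oldest wax tin, the front one at the low end of the sloped rack, set it in the emptied cradle, and once the others have rolled down, load the new tin from the cardboard saddle into the rack behind them, on its side so that it rolls up against the last one. Set the tins down, do not drop them, and leave everything else on the bench where it is.

Things in the scene. Friction and masses are not known exactly. Their poses are not given: they have to be found in the camera images.
- rack: sloped plywood lane, fixed; origin on the bench under the front tin's centre; x points up the lane, y across, z up. Floor rises 10 degrees along x: a tin in the lane has its centre at z = 70 mm + 0.176 x; x = 0 against the front stop, then every 55.5 mm. 48 mm between the guide rails (7 mm thick, 10 mm above the floor); outer width 62 mm; front stop 38 mm, end wall 20 mm above the floor.
- rack_end (a point): the highest place in the rack: centre of a tin that would lie against the end wall (about rack x 190 mm, y 0, z 103.5 mm). The lane has room for four tins; a tin let go on its floor rolls down by itself to the stop or to the next tin.
- cradle: pale wooden cradle, empty but for the spreader lying on it, fixed, 96 mm long (x), 34 mm wide (y); origin at the centre of its underside. A V with 40 degree sides: a tin lies in it with its axis along y, centre 40.5 mm above the origin, flat ends 3 mm out on both sides. End blocks 30 mm high, 34 to 44 mm from the middle along x.
- supply: brown cardboard saddle holding the new tin, fixed, 96 mm long (x), 34 mm wide (y); origin at the centre of its underside. A V with 40 degree sides: a tin lies in it with its axis along y, centre 40.5 mm above the origin, flat ends 3 mm out on both sides. End blocks 30 mm high, 34 to 44 mm from the middle along x.
- board: sanding board, plywood with a dark abrasive sheet, 240 mm (x) by 220 mm (y), 12 mm thick, fixed flat on the bench; origin at the centre of its underside. A cork pad lies on it near its +x edge (about x 70 to 120 mm); the rest is free.
- spreader: flat pale wooden spreader, 170 mm long (x), 50 g: handle 24 mm wide and 14 mm thick from x -85 to 30 mm, then a blade 28 mm wide and 7 mm thick. Origin in the middle of its length, on its flat underside. At first it lies lengthwise along the cradle's x on the two end blocks, underside 30 mm above the bench.
- tin_oldest: round closed metal tin of finishing wax, 56 mm diameter, 40 mm wide over its flat ends, about 160 g, lying on its side so that it can roll; origin at its centre, its y axis is the tin's axis, its x and z axes turn as it rolls. At first the front tin in the rack, against the stop.
- tin_second: round closed metal tin of finishing wax, 56 mm diameter, 40 mm wide over its flat ends, about 160 g, lying on its side so that it can roll; origin at its centre, its y axis is the tin's axis, its x and z axes turn as it rolls. At first the middle tin in the rack.
- tin_third: round closed metal tin of finishing wax, 56 mm diameter, 40 mm wide over its flat ends, about 160 g, lying on its side so that it can roll; origin at its centre, its y axis is the tin's axis, its x and z axes turn as it rolls. At first the last (highest) tin in the rack.
- tin_new: round closed metal tin of finishing wax, 56 mm diameter, 40 mm wide over its flat ends, about 160 g, lying on its side so that it can roll; origin at its centre, its y axis is the tin's axis, its x and z axes turn as it rolls. At first in the cardboard saddle.
- pad: cork sanding pad, 45 x 100 x 24 mm, origin at the centre of its underside, lying on the sanding board: leave alone
- glue: bottle, 52 mm diameter, 150 mm tall, origin at its foot: leave alone
- jar: jar, 60 mm diameter, 75 mm tall, origin at its foot: leave alone
- spreader_done: second spreader, like the first, lying on the bench: leave alone
- plane: small wooden plane, 80 x 36 x 60 mm, origin on its underside: leave alone
- rasp_block: wooden block 70 x 36 x 30 mm lying on the bench: leave alone
There are look-alikes about, which are no part of the job. Leave any turquoise look-alike of the tin_oldest alone.

How it is judged (in metres and radians):
On the way, in this order (a step that is already met when the one before it is completed fails the run):
1. the spreader lies flat on the sanding board, released (x of spreader in the frame of board between -0.11 and 0.11 m and y of spreader in the frame of board between -0.11 and 0.11 m and z of spreader in the frame of board between 0.007 and 0.019 m and angle between spreader's own z axis and vertical below 0.12 rad and contact force between the fingers and spreader below 0.05 N and linear speed of spreader below 0.03 m/s), for 0.2 s.
2. the oldest tin lies in the cradle, released (x of tin_oldest in the frame of cradle between -0.008 and 0.008 m and y of tin_oldest in the frame of cradle between -0.012 and 0.012 m and z of tin_oldest in the frame of cradle between 0.034 and 0.046 m and angle between the y axis of tin_oldest and the y axis of cradle, either way round below 0.2 rad and contact force between the fingers and tin_oldest below 0.05 N and linear speed of tin_oldest below 0.03 m/s), for 0.2 s.
3. the new tin lies in the rack behind the other two, released (x of tin_new in the frame of rack between 0.098 and 0.13 m and y of tin_new in the frame of rack between -0.012 and 0.012 m and z of tin_new in the frame of rack between 0.062 and 0.105 m and angle between the y axis of tin_new and the y axis of rack, either way round below 0.35 rad and contact force between the fingers and tin_new below 0.05 N and linear speed of tin_new below 0.03 m/s), for 0.2 s.
At the end, for the whole second after the job is handed in: At rest: spreader flat on the board (middle within 110 mm of its centre along both axes); oldest tin in the cradle (8 mm along, 12 across, 0.2 rad); in the rack, axes within 0.35 rad: second tin at x -10..12, third 42..72, new tin 98..130 mm, within 12 mm of mid-lane (all of step 1 and all of step 2 and all of step 3 and x of tin_second in the frame of rack between -0.01 and 0.012 m and y of tin_second in the frame of rack between -0.012 and 0.012 m and z of tin_second in the frame of rack between 0.062 and 0.105 m and angle between the y axis of each of tin_second, tin_third and the y axis of rack, either way round below 0.35 rad and x of tin_third in the frame of rack between 0.042 and 0.072 m and y of tin_third in the frame of rack between -0.012 and 0.012 m and z of tin_third in the frame of rack between 0.062 and 0.105 m and contact force between the fingers and tin_second below 0.05 N and linear speed of each of tin_second, tin_third below 0.03 m/s and contact force between the fingers and tin_third below 0.05 N); the robot touches nothing.
It fails at once if a tin is dropped or thrown: it moves faster than 0.9 m/s while no finger touches it ((linear speed of tin_oldest above 0.9 m/s and contact force between the fingers and tin_oldest below 0.05 N) or (linear speed of tin_second above 0.9 m/s and contact force between the fingers and tin_second below 0.05 N) or (linear speed of tin_third above 0.9 m/s and contact force between the fingers and tin_third below 0.05 N) or (linear speed of tin_new above 0.9 m/s and contact force between the fingers and tin_new below 0.05 N)).
It fails at once if a bystander is moved by more than 30 mm (distance of any of pad, glue, jar, spreader_done, plane, rasp_block from where it was at the start of the episode above 0.03 m).
It also fails if it takes over 72 s, if anything falls off the work surface, if the arm or the gripper's body presses on something with over 40 N, if the wrist force passes 120 N, or if a joint passes its speed limit or range.

## Working session

There is one attempt and no reset: what is moved stays moved. The work goes in short steps, each a Python script; the robot and the scene stay as the last script left them, time stands still between calls to the robot, and variables do not carry over. Pictures are saved under pics/ and viewed, about 8 in all and at most 12, crops included, and the job is handed in when it is done.

```bash
mkdir -p pics; cat > a.py <<'E'
from workcell import env
import cv2,numpy as np
s=env.grab_frame("scene");t=env.grab_frame("top")
cv2.imwrite("pics/scene.png",s["image"]);cv2.imwrite("pics/top.png",t["image"])
for p,n in((s,"scene"),(t,"top")):
    print(n,p["fx"],p["fy"],p["cx"],p["cy"],p["position"],p["orientation"],[k for k in p])
    for th in["rack","cradle","supply","board","spreader","tin_oldest","pad","glue","jar","plane","rasp_block"]:
        try: print(th,[(np.round(d["xyz"],3).tolist(),round(d["score"],2)) for d in env.search_frame(p,th)][:6])
        except Exception as e: print(th,e)
print(env.read_state()["clock"],env.read_state()["tool_rot"])
E
python3 a.py
```

```text
scene 441.10393018285816 441.10393018285816 259.3619369188547 185.83873725495388 [1.05698682 0.69416729 1.11107114] [ 39.89829072   1.13084181 143.71353127] ['image', 'fx', 'fy', 'cx', 'cy', 'position', 'orientation', 'shot']
rack [([0.618, -0.007, 0.047], 0.95)]
cradle [([0.474, -0.022, 0.093], 0.7), ([0.535, -0.233, 0.011], 0.65)]
supply [([0.566, 0.248, 0.022], 0.47), ([0.526, -0.011, 0.101], 0.21)]
board [([0.515, -0.407, 0.017], 0.67)]
spreader [([0.55, -0.24, 0.039], 0.89)]
tin_oldest [([0.365, 0.018, 0.049], 0.81), ([0.589, 0.115, 0.056], 0.59), ([0.722, 0.279, 0.015], 0.52)]
pad [([0.622, -0.401, 0.034], 0.9)]
glue [([0.767, 0.151, 0.095], 0.83)]
jar [([0.756, -0.199, 0.056], 0.86), ([0.721, 0.281, 0.014], 0.66)]
plane [([0.408, 0.14, 0.031], 0.73)]
rasp_block [([0.406, -0.129, 0.032], 0.53)]
top 447.67838435282613 447.67838435282613 263.51956984577254 189.06195457789147 [0.2634295  0.02201841 1.50380101] [ 1.22831118e+01 -3.39408560e-02 -8.99321698e+01] ['image', 'fx', 'fy', 'cx', 'cy', 'position', 'orientation', 'shot']
rack [([0.618, -0.011, 0.073], 0.65)]
cradle [([0.463, -0.034, 0.094], 0.2)]
supply [([0.504, 0.243, 0.027], 0.52)]
board [([0.503, -0.42, 0.01], 0.73)]
spreader [([0.543, -0.238, 0.041], 0.64)]
tin_oldest [([0.462, -0.035, 0.093], 0.67), ([0.352, 0.006, 0.051], 0.67), ([0.574, 0.102, 0.054], 0.58)]
pad [([0.616, -0.404, 0.033], 0.86), ([0.461, -0.035, 0.093], 0.48)]
glue [([0.743, 0.138, 0.099], 0.7)]
jar [([0.74, -0.216, 0.072], 0.75)]
plane [([0.4, 0.131, 0.03], 0.75), ([0.745, 0.139, 0.098], 0.61)]
rasp_block [([0.399, -0.138, 0.03], 0.61), ([0.532, 0.237, 0.062], 0.52)]
1.2 [-9.00025784e+01  1.53639171e-03  1.60931297e+02]
```

View pics/scene.png

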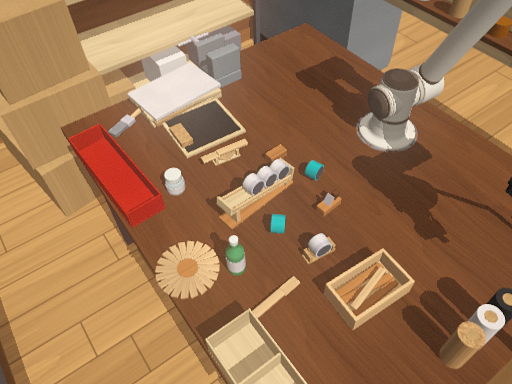

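View pics/top.png

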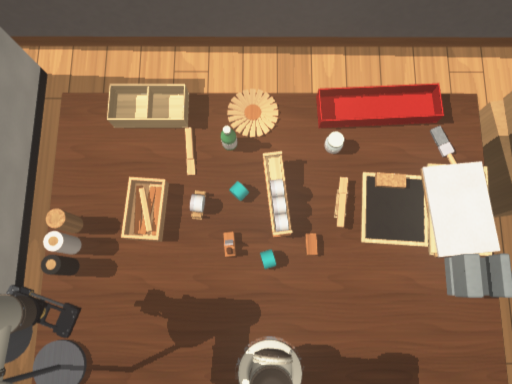

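```bash
cat > b.py <<'E'
from workcell import env
import cv2,numpy as np,pickle
out=[]
for i,(x,y) in enumerate([(0.50,0.24),(0.52,-0.02),(0.50,-0.24),(0.46,-0.38)]):
    env.goto([x,y,0.33],[-90,0,0]); p=env.grab_frame("wrist"); out.append(p)
    print(env.read_state()["clock"],p["position"],p["orientation"])
    for th in["rack","cradle","supply","board","spreader","tin_oldest"]:
        print(th,[(np.round(d["xyz"],3).tolist(),round(d["score"],2)) for d in env.search_frame(p,th)][:6])
pickle.dump(out,open("w.pkl","wb"))
im=[o["image"] for o in out]
cv2.imwrite("pics/w.png",cv2.resize(np.vstack([np.hstack(im[:2]),np.hstack(im[2:])]),(800,600),interpolation=cv2.INTER_AREA))
print(out[0]["fx"],out[0]["cx"],out[0]["cy"])
E
python3 b.py
```

```text
3.0333 [0.41638322 0.24129159 0.51830127] [-1.74196623e+01 -2.42653936e-02  9.00016043e+01]
rack [([0.576, 0.0, 0.05], 0.94), ([0.57, -0.008, 0.108], 0.19)]
cradle [([0.466, -0.021, 0.088], 0.5), ([0.692, 0.276, 0.004], 0.33)]
supply [([0.529, 0.239, 0.066], 0.73)]
board [([0.69, 0.28, 0.006], 0.67)]
spreader []
tin_oldest [([0.467, -0.023, 0.087], 0.7), ([0.356, 0.013, 0.053], 0.62)]
4.4 [ 0.43666378 -0.01849148  0.51852878] [-1.74565466e+01 -5.23277615e-02  8.99691660e+01]
rack [([0.626, -0.009, 0.072], 0.57)]
cradle [([0.534, -0.23, 0.019], 0.55)]
supply [([0.508, 0.233, 0.018], 0.69)]
board [([0.508, -0.361, 0.014], 0.83)]
spreader [([0.537, -0.238, 0.044], 0.78)]
tin_oldest [([0.571, 0.103, 0.054], 0.84), ([0.466, -0.036, 0.093], 0.79), ([0.358, 0.006, 0.053], 0.77)]
5.6333 [ 0.41666188 -0.23853131  0.51854046] [-1.74576118e+01 -5.32992419e-02  8.99553638e+01]
rack [([0.593, -0.039, 0.062], 0.97)]
cradle [([0.536, -0.25, 0.025], 0.81)]
supply []
board [([0.498, -0.419, 0.015], 0.65)]
spreader [([0.538, -0.242, 0.044], 0.97)]
tin_oldest [([0.354, -0.001, 0.052], 0.9), ([0.57, 0.097, 0.052], 0.76), ([0.468, -0.044, 0.086], 0.62)]
6.6167 [ 0.37633637 -0.37938956  0.51831638] [-1.74297521e+01 -5.50678818e-02  8.98751728e+01]
rack [([0.517, -0.049, 0.009], 0.68)]
cradle [([0.54, -0.253, 0.016], 0.78)]
supply []
board [([0.499, -0.419, 0.013], 0.58)]
spreader [([0.529, -0.242, 0.043], 0.94)]
tin_oldest [([0.466, -0.054, 0.083], 0.8), ([0.361, -0.014, 0.024], 0.61)]
317.27993654968515 255.46963560141162 186.7244724833777
```

View pics/w.png

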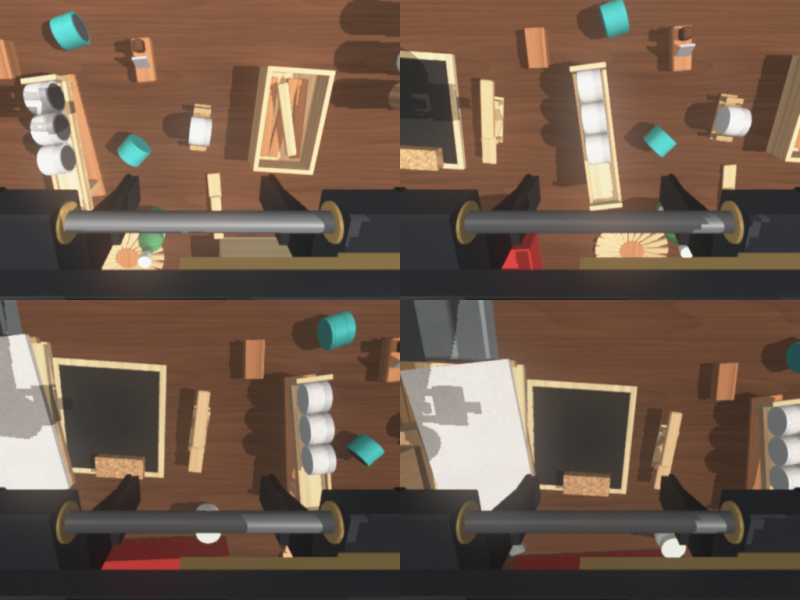

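```bash
cat > h.py <<'E'
import numpy as np,cv2
from scipy.spatial.transform import Rotation as Ro
from scipy.optimize import minimize
def proj(p,X):
    c=Ro.from_euler('xyz',p["orientation"],degrees=True).inv().apply(np.atleast_2d(X)-p["position"])
    return np.c_[p["cx"]+p["fx"]*c[:,0]/-c[:,2],p["cy"]+p["fy"]*-c[:,1]/-c[:,2]]
def ray(p,uv,z):
    uv=np.atleast_2d(uv).astype(float)
    d=np.c_[(uv[:,0]-p["cx"])/p["fx"],-(uv[:,1]-p["cy"])/p["fy"],-np.ones(len(uv))]
    d=Ro.from_euler('xyz',p["orientation"],degrees=True).apply(d); C=np.array(p["position"])
    return C+d*((z-C[2])/d[:,2])[:,None]
th=np.linspace(0,2*np.pi,48,endpoint=False)
CYL=np.vstack([np.c_[.028*np.cos(th),np.full(48,s),.028*np.sin(th)] for s in(-.02,.02)])
def place(M,x,y,z,yaw): return Ro.from_euler('z',yaw,degrees=True).apply(M)+[x,y,z]
def soft(p,X,S=4):
    h=cv2.convexHull((proj(p,X)*S*16).astype(np.int32)); m=np.zeros((384*S,512*S),np.uint8)
    cv2.fillConvexPoly(m,h,255,shift=4); return cv2.resize(m,(512,384),interpolation=cv2.INTER_AREA)/255.
def fit(p,mask,M,x0,z):
    # x0: x,y,yaw
    m=mask.astype(float)
    f=lambda v:np.abs(soft(p,place(M,v[0],v[1],z,v[2]*100))-m).sum()/m.sum()
    b=None
    v=np.array([x0[0],x0[1],x0[2]/100.])
    for st in(.012,.004):
        r=minimize(f,v,method='Nelder-Mead',options=dict(initial_simplex=np.vstack([v,v+[st,0,0],v+[0,st,0],v+[0,0,st*10]]),xatol=1e-4,fatol=1e-4)); v=r.x
    return np.round([v[0],v[1],v[2]*100,r.fun],4)
E
cat > c.py <<'E'
from workcell import env
from h import *
import pickle
W=pickle.load(open("w.pkl","rb"))
B=lambda L,w,z0,z1:np.array([[a,b,c] for a in(-L/2,L/2) for b in(-w/2,w/2) for c in(z0,z1)])
V=[]
for i in range(4):
    p=W[i]; im=p["image"].copy()
    for thn,c in(("rack",(0,0,255)),("spreader",(255,0,0)),("tin_oldest",(0,255,0)),("supply",(255,0,255)),("board",(0,255,255))):
        for d in env.trace(p,thn)[:7]:
            if d["score"]<.4: continue
            m=d["mask"]; cs,_=cv2.findContours(m.astype(np.uint8),0,1); cv2.drawContours(im,cs,-1,c,1)
            ys,xs=np.nonzero(m); uv=[xs.mean(),ys.mean()]
            z={"spreader":.044,"board":.012}.get(thn,.06)
            q=ray(p,uv,z)[0]
            print(i,thn,round(d["score"],2),m.sum(),np.round(uv),q.round(3),end=' ')
            if thn in("spreader","board"):
                P=ray(p,max(cs,key=cv2.contourArea)[:,0],z)[:,:2]*1000
                print(cv2.minAreaRect(P.astype(np.float32)))
            elif thn=="tin_oldest":
                for zz in((.0405,) if q[1]>.15 else (.07,.08,.09)): print(zz,fit(p,m,CYL,[q[0],q[1],0],zz),end=' ')
                print()
            else: print()
    V.append(im)
pickle.dump(V,open("v.pkl","wb"))
a=cv2.resize(V[1][50:290,130:370],(400,400));b=cv2.resize(V[0][100:220,180:340],(400,300));c=cv2.resize(V[2][60:240,60:300],(400,300))
cv2.imwrite("pics/m.png",np.hstack([np.vstack([a,np.zeros((200,400,3),np.uint8)]),np.vstack([b,c])]))
E
python3 c.py
```

```text
0 rack 0.51 1755 [ 73. 203.] [ 0.587 -0.04   0.06 ] 
0 tin_oldest 0.86 1805 [89. 39.] [0.356 0.022 0.06 ] 0.07 [3.58200e-01 2.90000e-02 3.27753e+01 1.84100e-01] 0.08 [3.59400e-01 3.43000e-02 3.72535e+01 2.22500e-01] 0.09 [3.60600e-01 3.88000e-02 4.07681e+01 2.60300e-01] 
0 tin_oldest 0.86 1201 [171. 192.] [0.569 0.113 0.06 ] 0.07 [  0.5664   0.118  -25.6469   0.1831] 0.08 [  0.5632   0.1206 -25.4036   0.1911] 0.09 [  0.5599   0.1235 -26.2388   0.2108] 
0 tin_oldest 0.68 1916 [ 57. 125.] [ 0.467 -0.042  0.06 ] 0.07 [ 0.4669 -0.0332  6.326   0.0428] 0.08 [ 0.466  -0.0266  5.9144  0.0849] 0.09 [ 0.4642 -0.0196  0.619   0.1325] 
0 supply 0.89 458 [257. 154.] [0.51  0.244 0.06 ] 
0 supply 0.52 811 [275. 248.] [0.663 0.273 0.06 ] 
1 rack 0.59 4168 [256. 194.] [ 0.593 -0.018  0.06 ] 
1 rack 0.53 391 [353. 306.] [0.796 0.148 0.06 ] 
1 spreader 0.69 1905 [112. 155.] [ 0.536 -0.235  0.044] ((539.6531372070312, -235.2484130859375), (28.823415756225586, 168.03408813476562), 83.84166717529297)
1 tin_oldest 0.95 1216 [243. 110.] [ 0.467 -0.036  0.06 ] 0.07 [ 0.4677 -0.0337  9.0018  0.0737] 0.08 [ 
[... 1537 characters left out ...]
20 [343. 188.] [ 0.527 -0.242  0.044] ((538.3386840820312, -242.8580322265625), (28.048450469970703, 166.36248779296875), 83.24243927001953)
3 tin_oldest 0.66 1543 [492. 153.] [ 0.47  -0.033  0.06 ] 0.07 [ 0.4679 -0.0333  6.7405  0.0196] 0.08 [ 0.4658 -0.04    5.4873  0.0323] 0.09 [ 0.4636 -0.0467  4.7386  0.0511] 
3 tin_oldest 0.46 504 [331. 186.] [ 0.52  -0.265  0.06 ] 0.07 [ 0.5269 -0.2693 29.6849  1.6858] 0.08 [ 0.5228 -0.2719 28.7629  1.753 ] 0.09 [ 0.5167 -0.2744 28.8672  1.8278] 
3 supply 0.52 512 [331. 187.] [ 0.52  -0.265  0.06 ] 
3 board 0.64 16424 [231. 167.] [ 0.501 -0.419  0.012] ((522.6845092773438, -421.591064453125), (218.74777221679688, 242.6449432373047), 86.32331085205078)
```

View pics/m.png

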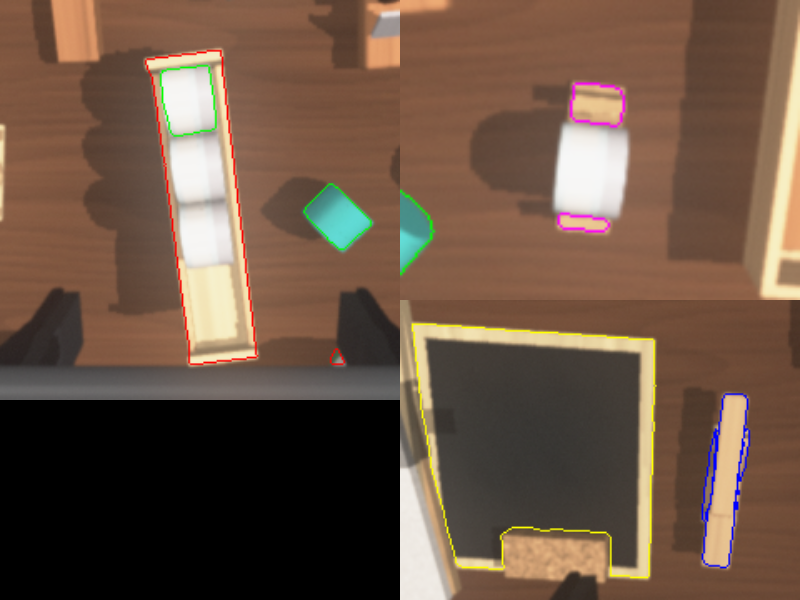

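```bash
cat > d.py <<'E'
from h import *
import pickle
W=pickle.load(open("w.pkl","rb"))
p=W[1]
c=lambda a:[130+a[0]/1.6667,50+a[1]/1.6667]
A=ray(p,[c((147,60)),c((221,50))],.0745);B=ray(p,[c((190,364)),c((257,357))],.100)
print(A.round(4).tolist(),B.round(4).tolist(),np.linalg.norm(A[0]-A[1]),np.linalg.norm(B[0]-B[1]))
d=B.mean(0)-A.mean(0);print("rack yaw",np.degrees(np.arctan2(d[1],d[0])),np.linalg.norm(d))
for i in(0,1):
    p=W[i];hsv=cv2.cvtColor(p["image"],cv2.COLOR_BGR2HSV)
    m=((hsv[...,1]<60)&(hsv[...,2]>120)).astype(np.uint8)
    n,l,s,ce=cv2.connectedComponentsWithStats(m)
    for k in range(1,n):
        q=ray(p,ce[k],.05)[0]
        if s[k,4]>300 and q[0]<.72 and -.06<q[1]<.3: 
            for z in((.0405,) if q[1]>.15 else (.07,.08,.09)):print(i,s[k],q.round(3),z,fit(p,l==k,CYL,[q[0],q[1],5],z))
E
python3 d.py
```

```text
[[0.4354, -0.0678, 0.0745], [0.4279, -0.0086, 0.0745]] [[0.6971, -0.0355, 0.1], [0.69, 0.0248, 0.1]] 0.05965191918172911 0.0607134331383398
rack yaw 7.149860259783782 0.2651501156270392
0 [  29  103   77  160 4587] [ 0.543 -0.054  0.05 ] 0.07 [  0.5603  -0.0415 -31.4919   0.7822]
0 [  29  103   77  160 4587] [ 0.543 -0.054  0.05 ] 0.08 [  0.558   -0.035  -30.9187   0.7796]
0 [  29  103   77  160 4587] [ 0.543 -0.054  0.05 ] 0.09 [ 5.55000e-01 -2.89000e-02 -3.17121e+01  7.77800e-01]
0 [ 241  149   31   39 1038] [0.533 0.242 0.05 ] 0.0405 [ 0.5362  0.2418 -6.3154  0.0543]
1 [ 225   88   46  166 4598] [ 0.546 -0.027  0.05 ] 0.07 [ 0.4684 -0.034   7.5656  0.7181]
1 [ 225   88   46  166 4598] [ 0.546 -0.027  0.05 ] 0.08 [ 0.4682 -0.0335  7.5524  0.7091]
1 [ 225   88   46  166 4598] [ 0.546 -0.027  0.05 ] 0.09 [ 0.4682 -0.033   7.3622  0.7052]
1 [ 404  136   47   39 1563] [0.534 0.239 0.05 ] 0.0405 [ 0.5368  0.2429 -5.7782  0.0233]
```

```bash
cat > e.py <<'E'
from workcell import env
from h import *
import pickle
st=lambda s:print(s,{k:np.round(env.read_state()[k],3).tolist() for k in("clock","position","force","opening")})
D=lambda y:[-90,0,y]
env.gripper_to(.6,15)
g=[.536,-.2397]
env.goto([*g,.10],D(-6.5)); env.move_straight([*g,.033],rate=.12,force_limit=8); st("down")
env.gripper_to(0.1,15); st("grip")
env.move_straight([*g,.12],rate=.15); st("lift")
b=[.4975,-.4185]
q=[env.inverse_kinematics([*b,.06],D(y)) for y in(86.2,-93.8)];print(q)
ys=[y for y,k in zip((86.2,-93.8),q) if k is not None]; y0=env.read_state()["joint_positions"]
y=min(ys,key=lambda y:np.abs(np.array(env.inverse_kinematics([*b,.06],D(y)))-y0).max())
env.goto([*b,.07],D(y)); print(env.move_straight([*b,.0145],rate=.05,force_limit=3)); st("placed")
env.gripper_to(.6); st("rel")
env.move_straight([*b,.15],rate=.25)
env.goto([.50,-.24,.33],D(0)); p=env.grab_frame("wrist"); st("view")
pickle.dump(p,open("p2.pkl","wb")); im=p["image"].copy()
for n in("cradle","spreader"):
    for d in env.trace(p,n)[:3]:
        cs,_=cv2.findContours(d["mask"].astype(np.uint8),0,1); 
        z=.030 if n=="cradle" else .026
        print(n,d["score"],d["mask"].sum(),cv2.minAreaRect((ray(p,max(cs,key=cv2.contourArea)[:,0],z)[:,:2]*1000).astype(np.float32)))
cv2.imwrite("pics/p2.png",np.hstack([cv2.resize(im[60:280,60:300],(436,400)),cv2.resize(im[110:210,210:300],(360,400),interpolation=cv2.INTER_CUBIC)]))
E
python3 e.py
```

```text
down {'clock': 10.583, 'position': [0.537, -0.24, 0.034], 'force': [0.249, -0.187, 0.89], 'opening': 0.599}
grip {'clock': 11.567, 'position': [0.536, -0.24, 0.033], 'force': [0.048, -0.48, -0.134], 'opening': 0.101}
lift {'clock': 12.3, 'position': [0.535, -0.239, 0.119], 'force': [-0.179, 0.018, 0.114], 'opening': 0.098}
[array([-2.58414579e+01,  3.10343958e+01, -5.49616355e+00,  2.54444375e-14,
       -5.34694407e+01,  2.20414579e+01]), array([-2.58414579e+01,  3.10343958e+01, -5.49616355e+00, -2.54444375e-14,
       -5.34694407e+01, -1.57958542e+02])]
False
placed {'clock': 14.675, 'position': [0.498, -0.419, 0.015], 'force': [-0.138, -1.007, -0.083], 'opening': 0.1}
rel {'clock': 15.658, 'position': [0.498, -0.418, 0.014], 'force': [0.296, 0.027, -0.69], 'opening': 0.597}
view {'clock': 17.617, 'position': [0.5, -0.24, 0.328], 'force': [0.138, -0.601, -0.781], 'opening': 0.597}
spreader 0.83 1718 ((543.2462768554688, -239.37281799316406), (28.281423568725586, 174.72830200195312), 83.15567779541016)
```

View pics/p2.png

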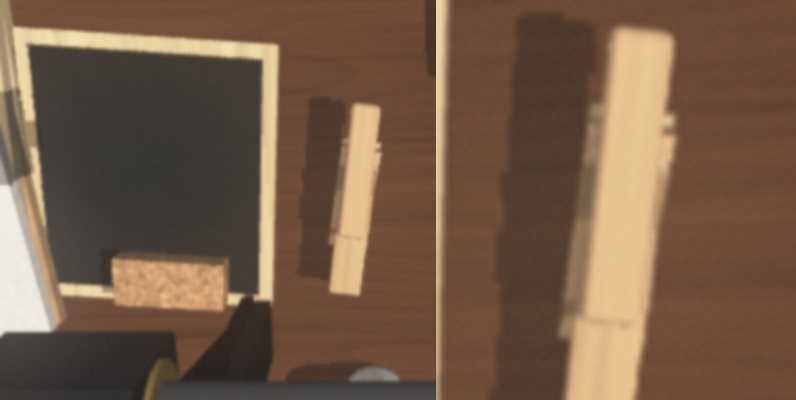

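The closing fingers met nothing (opening 0.10). The picture shows the spreader still on the cradle at about (355,200), so the tips rode over its top. I'll grasp it lower.

```bash
cat > e2.py <<'E'
from workcell import env
from h import *
import pickle,sys
st=lambda s:print(s,{k:np.round(env.read_state()[k],3).tolist() for k in("clock","position","force","opening")})
D=lambda y:[-90,0,y]
g=[.536,-.2397]
env.goto([*g,.08],D(-6.5)); print(env.move_straight([*g,.023],rate=.12,force_limit=8)); st("down")
env.gripper_to(0.1,15); st("grip")
if env.read_state()["opening"]<.15: env.move_straight([*g,.12]);sys.exit()
env.move_straight([*g,.12],rate=.15); st("lift")
b=[.4975,-.4185]
env.goto([*b,.05],D(86.2)); p=env.grab_frame("wrist");cv2.imwrite("pics/p3.png",p["image"])
print(env.move_straight([*b,.004],rate=.04,force_limit=4)); st("placed")
E
python3 e2.py
```

```text
False
down {'clock': 19.333, 'position': [0.537, -0.24, 0.024], 'force': [-0.016, -0.389, 1.059], 'opening': 0.599}
grip {'clock': 20.317, 'position': [0.536, -0.24, 0.023], 'force': [0.029, 0.468, -0.842], 'opening': 0.105}
```

```bash
cat > f.py <<'E'
from workcell import env
from h import *
p=env.grab_frame("wrist");s=env.grab_frame("scene");r=env.read_state()
print(r["position"],r["tool_rot"],r["opening"],r["clock"],proj(p,[r["position"],[.536,-.24,.044]]),proj(s,[r["position"],[.536,-.24,.044]]))
u,v=proj(s,[.536,-.24,.08])[0].astype(int)
c=s["image"][v-60:v+60,u-60:u+60]
cv2.imwrite("pics/p3.png",np.hstack([cv2.resize(p["image"],(480,360)),cv2.resize(c,(320,360),interpolation=cv2.INTER_CUBIC)]))
E
python3 f.py
```

```text
[ 0.53503047 -0.23945565  0.11856281] [-89.97598724   0.16333146  -6.51300851] 0.10133183149222921 21.2167 [[253.9874625  222.06731598]
 [253.77747776 188.59368588]] [[225.09305556 132.02659257]
 [226.50512748 148.15843411]]
```

View pics/p3.png

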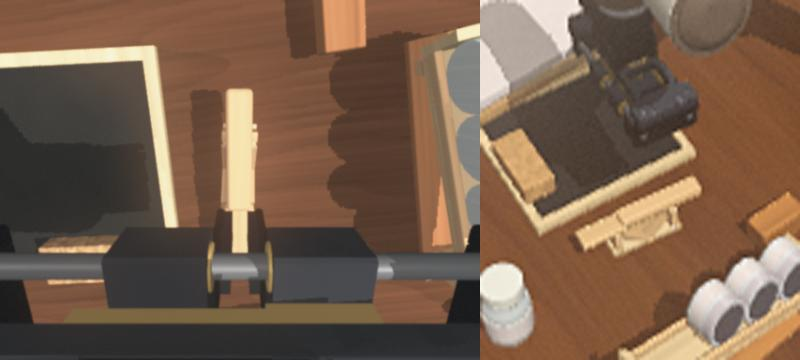

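```bash
cat > f2.py <<'E'
from workcell import env
from h import *
import pickle
p0=pickle.load(open("p2.pkl","rb"))
g=[.536,-.2397]
env.gripper_to(.6,15)
env.move_straight([*g,.023],rate=.12,force_limit=8); ims=[]
def snap():
    r=env.read_state()
    p=env.grab_frame("wrist");s=env.grab_frame("scene");print(r["clock"],r["position"],r["opening"],r["force"])
    u,v=proj(s,[.536,-.24,.06])[0].astype(int);print(u,v)
    c=s["image"][v-45:v+45,u-50:u+50]
    ims.append(np.hstack([cv2.resize(p["image"][130:330,120:390],(400,300)),cv2.resize(c,(333,300),interpolation=cv2.INTER_CUBIC)]))
snap(); env.gripper_to(0.2,15); snap()
cv2.imwrite("pics/p4.png",np.vstack(ims))
E
python3 f2.py
```

```text
23.1583 [ 0.53669938 -0.2399051   0.02372353] 0.602169305655495 [-0.16362676 -0.30492867  0.02960763]
226 144
24.1333 [ 0.53597754 -0.23970594  0.0229734 ] 0.20172862794637017 [-0.41077067  0.97433148  0.0809473 ]
226 144
```

View pics/p4.png

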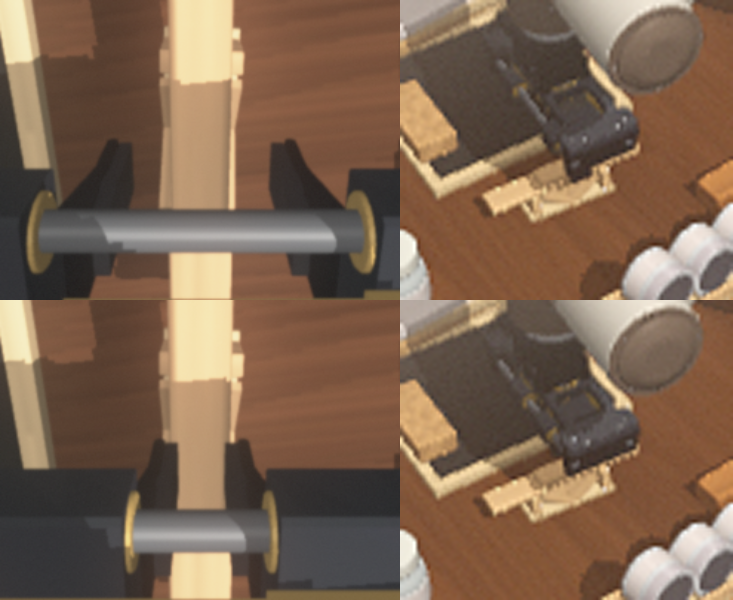

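The fingers sit above the spreader although the reported tip height is 23 mm. I'll touch down on its top, which I know is at z = 44 mm, to measure the real tip offset.

```bash
cat > f3.py <<'E'
from workcell import env
import numpy as np
g=[.536,-.2397]
hit=env.move_straight([*g,.000],rate=.04,force_limit=4)
r=env.read_state();print(hit,r["clock"],r["position"],r["opening"],r["force"])
E
python3 f3.py
```

```text
True 24.55 [ 0.53669402 -0.23987756  0.01736806] 0.19911967433288325 [-0.69348957  0.41618326  5.02013427]
```

```bash
sed -i 's/^env.goto(\[\*g,.08\],D(-6.5)); print(env.move_straight(\[\*g,.023\]/env.move_straight([*g,.05],rate=.2); env.gripper_to(.6,15); print(env.move_straight([*g,.005]/; s/\.004\],rate=.04,force_limit=4/-.012],rate=.05,force_limit=4/; s/\[\*b,.05\]/[*b,.03]/' e2.py; grep -n "g,.005\|-.012\|b,.03" e2.py; python3 e2.py
```

```text
7:env.move_straight([*g,.05],rate=.2); env.gripper_to(.6,15); print(env.move_straight([*g,.005],rate=.12,force_limit=8)); st("down")
12:env.goto([*b,.03],D(86.2)); p=env.grab_frame("wrist");cv2.imwrite("pics/p3.png",p["image"])
13:print(env.move_straight([*b,-.012],rate=.05,force_limit=4)); st("placed")
False
down {'clock': 26.267, 'position': [0.536, -0.24, 0.005], 'force': [-0.353, -0.675, -0.351], 'opening': 0.603}
grip {'clock': 26.875, 'position': [0.536, -0.24, 0.005], 'force': [-0.312, -0.173, 1.821], 'opening': 0.268}
lift {'clock': 27.792, 'position': [0.535, -0.239, 0.119], 'force': [0.385, -0.148, -0.842], 'opening': 0.274}
True
placed {'clock': 30.35, 'position': [0.497, -0.418, -0.013], 'force': [-0.3, 0.408, 4.195], 'opening': 0.271}
```

```bash
cat > g.py <<'E'
from workcell import env
from h import *
import pickle
st=lambda s:print(s,{k:np.round(env.read_state()[k],3).tolist() for k in("clock","position","force","opening")})
b=[.4975,-.4185]
env.gripper_to(.6); st("rel"); env.move_straight([*b,.08],rate=.3)
env.goto([.49,-.24,.22],[-90,0,0]); env.dwell(.15); p=env.grab_frame("wrist"); st("view")
pickle.dump(p,open("p5.pkl","wb"))
for n in("cradle","spreader"):
    for d in env.trace(p,n)[:3]:
        cs,_=cv2.findContours(d["mask"].astype(np.uint8),0,1)
        print(n,d["score"],d["mask"].sum(),[np.round(x,1) for x in cv2.minAreaRect((ray(p,max(cs,key=cv2.contourArea)[:,0],.030 if n=="cradle" else .026)[:,:2]*1000).astype(np.float32))])
im=p["image"]
cv2.imwrite("pics/p5.png",np.hstack([cv2.resize(im,(400,300)),cv2.resize(im[80:230,180:330],(400,400),interpolation=cv2.INTER_CUBIC)[:300]]))
u,v=proj(p,[.537,-.24,.03])[0].astype(int);print(u,v)
cv2.imwrite("pics/p5.png",np.hstack([cv2.resize(im,(400,300)),cv2.resize(im[max(v-60,0):max(v-60,0)+120,u-80:u+80],(400,300),interpolation=cv2.INTER_CUBIC)]))
E
python3 g.py
```

```text
rel {'clock': 31.142, 'position': [0.496, -0.417, -0.014], 'force': [0.279, -0.248, -1.379], 'opening': 0.597}
view {'clock': 33.392, 'position': [0.49, -0.24, 0.22], 'force': [-0.124, 0.286, -0.104], 'opening': 0.601}
cradle 0.85 1972 [array([ 534.1, -239.8]), array([35.5, 98.4]), np.float64(80.9)]
cradle 0.57 3089 [array([540.3,   8.8]), array([72.3, 82. ]), np.float64(8.5)]
spreader 0.6 2799 [array([ 493.5, -408.5]), array([170. ,  28.2]), np.float64(86.6)]
254 195
```

View pics/p5.png

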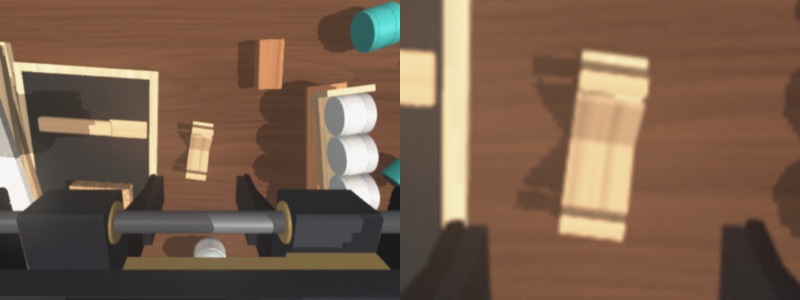

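```bash
cat > k.py <<'E'
from workcell import env
from h import *
import pickle
p=pickle.load(open("p5.pkl","rb"))
m=env.trace(p,"cradle")[0]["mask"]; print(m.sum(),env.read_state()["clock"])
box=lambda L,z:[[a,b,z] for a in(-L,L) for b in(-.017,.017)]
for M in(box(.048,0)+box(.044,.03),box(.048,0)+box(.048,.004)+box(.044,.03),box(.048,0)+box(.048,.03)):
    print(fit(p,m,np.array(M),[.538,-.24,-6.5],0))
E
python3 k.py
```

```text
1972 33.5417
[ 0.5398 -0.2402 -8.7118  0.0499]
[ 0.5398 -0.2402 -8.6848  0.0502]
[ 0.539  -0.2401 -8.6152  0.0861]
```

```bash
cat > t.py <<'E'
from workcell import env
from h import *
import sys
st=lambda s:print(s,{k:np.round(env.read_state()[k],3).tolist() for k in("clock","position","force","opening")})
D=lambda y:[-90,0,y]
def pick(g,yaw,z):
    env.gripper_to(.66,30)
    env.goto([*g,z+.075],D(yaw)); print(env.move_straight([*g,z],rate=.12,force_limit=6)); st("down")
    env.gripper_to(.3,30); st("grip")
    if env.read_state()["opening"]<.4: sys.exit("missed")
    env.move_straight([*g,z+.09],rate=.15); st("lift")
def put(b,yaw,z):
    env.goto([*b,z+.05],D(yaw)); print(env.move_straight([*b,z-.004],rate=.05,force_limit=4)); st("placed")
E
cat > t1.py <<'E'
from t import *
pick([.4675,-.034],7.2,.030)
put([.5395,-.2400],-8,.0005)
cv2.imwrite("pics/t1.png",env.grab_frame("wrist")["image"])
E
python3 t1.py
```

```text
False
down {'clock': 35.683, 'position': [0.468, -0.034, 0.031], 'force': [-0.161, -0.022, 0.165], 'opening': 0.656}
grip {'clock': 36.15, 'position': [0.468, -0.034, 0.031], 'force': [-0.198, -1.762, 5.073], 'opening': 0.454}
lift {'clock': 36.9, 'position': [0.466, -0.034, 0.119], 'force': [-0.005, -0.661, -2.117], 'opening': 0.459}
True
placed {'clock': 38.692, 'position': [0.54, -0.24, 0.002], 'force': [2.69, -1.821, -0.479], 'opening': 0.456}
```

```bash
cat > t2.py <<'E'
from t import *
b=[.5395,-.24]
env.gripper_to(.66); st("rel"); env.move_straight([*b,.10],rate=.2)
env.goto([.50,-.10,.28],D(0)); p=env.grab_frame("wrist"); st("view")
for d in env.trace(p,"tin_oldest"):
    m=d["mask"];ys,xs=np.nonzero(m)
    q=ray(p,[xs.mean(),ys.mean()],.05)[0]
    z=.0405 if q[1]<-.15 else .07
    print(round(d["score"],2),q.round(3),fit(p,m,CYL,[q[0],q[1],0],z))
hsv=cv2.cvtColor(p["image"],cv2.COLOR_BGR2HSV); n,l,s,ce=cv2.connectedComponentsWithStats(((hsv[...,1]<60)&(hsv[...,2]>120)).astype(np.uint8))
for k in range(1,n):
    q=ray(p,ce[k],.05)[0]
    if s[k,4]>300 and np.hypot(q[0]-.54,q[1]+.24)<.04: print("white",fit(p,l==k,CYL,[q[0],q[1],-8],.0405))
im=p["image"]
for o,y,zs in(((.4675,-.034),7.2,((0,.07),(.0555,.0798))),((.5395,-.24),-8,((0,.0405),))):
    for a,z in zs:
        X=place(CYL,o[0]+a*np.cos(np.radians(y)),o[1]+a*np.sin(np.radians(y)),z,y)
        cv2.polylines(im,[cv2.convexHull(proj(p,X).astype(np.int32))],True,(0,0,255),1)
cv2.imwrite("pics/t2.png",cv2.resize(im[:280],(800,438)))
E
python3 t2.py
```

```text
rel {'clock': 39.383, 'position': [0.538, -0.239, 0.002], 'force': [0.447, 0.062, -0.494], 'opening': 0.661}
view {'clock': 41.0, 'position': [0.499, -0.1, 0.278], 'force': [-0.084, 0.699, -0.423], 'opening': 0.66}
0.65 [0.571 0.096 0.05 ] [ 0.5637  0.0857 52.3342  0.2283]
0.57 [0.354 0.004 0.05 ] [ 3.5930e-01 -3.8000e-03  6.8997e+00  2.5810e-01]
0.55 [ 0.537 -0.237  0.05 ] [  0.54    -0.2383 -10.5804   0.0587]
white [ 0.5402 -0.2391 -8.6502  0.1565]
```

View pics/t2.png

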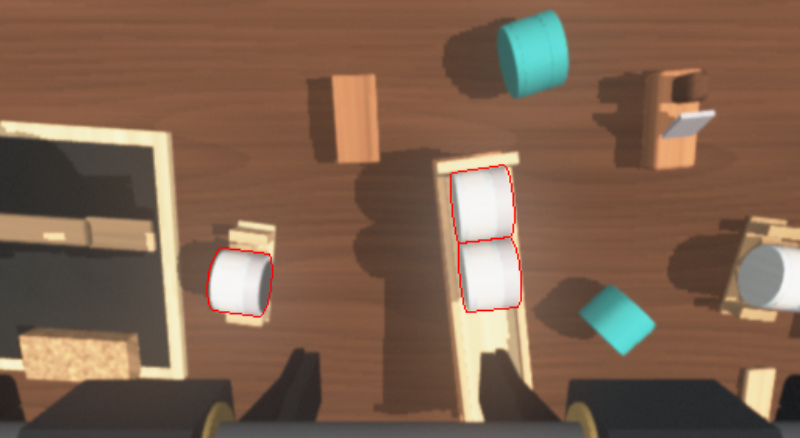

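The oldest tin is seated in the cradle and the other two tins fit the predicted outlines. The spreader lies on the board. Next is the new tin.

```bash
cat > t3.py <<'E'
from t import *
pick([.5365,.2425],-6,.0005)
a=.117; y=np.radians(7.2); b=[.4675+a*np.cos(y),-.034+a*np.sin(y)]
z=.070+.176*a-.040
put(b,7.2,z); print(b,z)
E
python3 t3.py
```

```text
False
down {'clock': 43.525, 'position': [0.537, 0.243, 0.001], 'force': [0.502, 0.277, -0.581], 'opening': 0.662}
grip {'clock': 43.992, 'position': [0.537, 0.242, 0.001], 'force': [-0.492, -1.123, 3.682], 'opening': 0.458}
lift {'clock': 44.742, 'position': [0.536, 0.242, 0.089], 'force': [0.083, -0.607, -1.102], 'opening': 0.452}
True
placed {'clock': 46.692, 'position': [0.583, -0.02, 0.051], 'force': [-0.23, -0.046, 3.768], 'opening': 0.459}
[np.float64(0.583577420053794), np.float64(-0.019336011672976404)] 0.050592000000000005
```

```bash
cat > t4.py <<'E'
from t import *
r=env.read_state()["position"]
env.gripper_to(.62); st("rel"); env.move_straight([r[0],r[1],.15],rate=.15)
env.goto([.47,-.12,.30],D(0)); env.dwell(.3); p=env.grab_frame("wrist"); st("view"); im=p["image"]
for o,y,zs in(((.4675,-.034),7.2,((0,.07),(.0555,.0798),(.111,.0895))),((.5395,-.24),-8,((0,.0405),))):
    for a,z in zs:
        X=place(CYL,o[0]+a*np.cos(np.radians(y)),o[1]+a*np.sin(np.radians(y)),z,y)
        cv2.polylines(im,[cv2.convexHull(proj(p,X).astype(np.int32))],True,(0,0,255),1)
cv2.imwrite("pics/t4.png",cv2.resize(im[:290],(800,453)))
E
python3 t4.py
```

```text
rel {'clock': 47.283, 'position': [0.582, -0.02, 0.05], 'force': [-0.454, -0.313, 0.919], 'opening': 0.618}
view {'clock': 49.308, 'position': [0.47, -0.12, 0.299], 'force': [0.275, 0.138, 0.907], 'opening': 0.621}
```

View pics/t4.png

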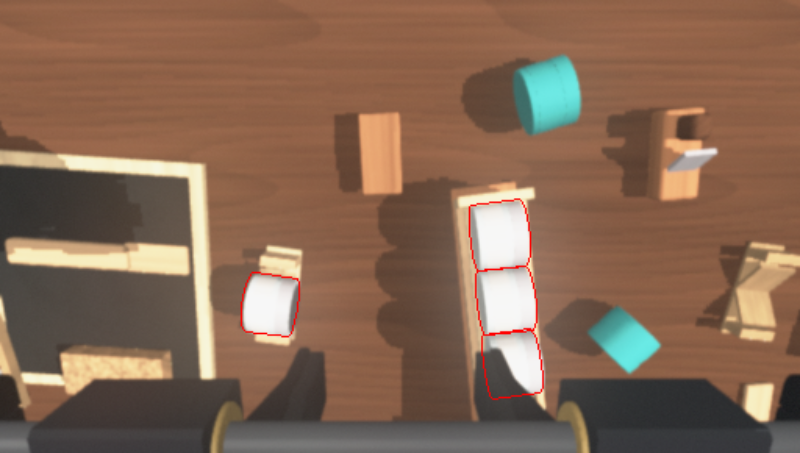

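The three rack tins sit at (500,235), (507,300) and (512,365), and the oldest tin in the cradle at (270,305). All four lie on their predicted outlines. The spreader lies flat on the board at (97,255), and the saddle is empty.

```bash
python3 -c "
from workcell import env
env.close_job();print(env.read_state()['clock'])"
```

```text
the job is handed in; nothing more can be done
the job is handed in; nothing more can be done
```

The job is handed in, at about 49 s on the robot's clock; no verdict was reported. The spreader is on the sanding board, the oldest tin is in the cradle, and the new tin is in the rack behind the other two.

- **Last checks:** In the last wrist picture, the second, third and new tins matched their predicted outlines at rack x = 0, 55.5 and 111 mm. A gripper finger partly hid the new tin. The oldest tin matched its outline in the cradle; an earlier fit put it about 1–2 mm from the cradle centre. The spreader lay on the free part of the board, clear of the cork pad. The bystanders in that view looked unmoved; the glue bottle, the jar and most of the second spreader were out of view.
- **What failed on the way:** The first three spreader grasps closed above it, because the real fingertips sit about 26 mm higher than the reported TCP. I measured this by touching the spreader's top, which is at a known height, and corrected every later grasp and placing. This cost about 17 s.
- **What disagreed:** The oldest tin's descent into the cradle stopped about 1.5 mm early with a small sideways force. It most likely touched one side of the V first, and it settled when released.

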